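Load the sieve shaker and set its timer

ROBOT

A 6-joint arm with a two-finger parallel gripper is mounted at the origin on the work surface. World frame = base frame: x ahead of the robot, y to its left, z up, the work surface at z = 0. Lengths are in m, angles in degrees, forces in N, time in s.
With the tool pointing down it reaches from about 0.25 to 0.725 m from the base axis. Payload 9.7 kg.
Tool frame: the origin (TCP) lies at the very end of the fingers, on their centre line; the grasp point (between the pads) lies 19 mm behind it; z points along the fingers, y is the direction in which the jaws open and shut (so a half turn about z gives the same grasp; the last joint's range is limited). The gripper opens to 85 mm and grips with 20 to 120 N. Pads are 22 mm wide; open, the fingers measure 114 mm over their backs; the gripper's body (76 mm by 85 mm) begins 54 mm behind the grasp point. The pads swing forward as they close: fully open they stand 13 mm farther back than shut.
Start: joints at [-76.547, 4.979, 10.078, 95.1, 0, 90], TCP at [0.128, -0.535, 0.197] pointing down, gripper open.
Joint ranges: [-179.16, 179.16], [-48.56, 103.87], [-65.8, 70.77], [-126.05, 130.52], [-82.76, 87.17], [-180, 180]. Speed limits (degrees/s): [127.2, 127.2, 147.25, 180, 180, 180].

INTERFACE

Orientations are given as [roll, pitch, yaw] about the fixed x, y, z axes, in that order (R = Rz(yaw) Ry(pitch) Rx(roll)).
In Python, from workcell import bot gives the robot as it stands.
- The arm moves only by the shell command python3 -m pendant 'ROWS' [FORCE]. ROWS is JSON, a list that holds one entry, the list of rows, each a list of 7 numbers: the shift along the tool's x, y, z in cm, then the turn, a rotation vector about the tool's x, y, z in rad, then the opening in per cent of the stroke, from 0 (shut) to 100 (fully open). In form: [[[dx, dy, dz, ax, ay, az, gripper], ...]]. A call has 1 to 5 rows; each row shifts and turns the pose as measured when the row begins, along the tool's axes as they then stand; what a row does not reach is not made up. A row lasts 1/12 s, in which the tool goes at most 41.7 mm and 7.16 degrees, less where a joint would pass 70% of its speed; a pose out of reach is approached as far as the arm can. A call with a gripper value outside its range is refused whole. The fingers move at their own pace and stop on an object; FORCE is the grip in N (left out, the last holds). Time passes only in rows, so rows that do not move let the fingers close. It gives the time, the measured TCP pose, the force and the opening at its end, in the units of the state.
- bot.get_obs(): the state, without advancing time (a new reading comes with each control period).
- bot.camera(name): name is "scene" or "top"; returns the picture (384x512x3 uint8, red, green, blue); there is no depth.
- bot.get_calibration(name): a dict with "intrinsics" (3x3 intrinsics, pixels), "pose" (4x4, takes a point from camera to world coordinates). Camera axes: x right, y down, z forward; pixel columns grow to the right and rows downward; lengths in m; the calibration is good to about 2 mm. A picture is of the moment at which its call begins. get_calibration takes no time and is no camera call.
- bot.job_done(): hands the job in, once; it reports no verdict.
Trained networks look in the newest picture that a camera, given by its name, has taken for a name from the list of things; names that differ only in an ending like _2 or _b are one class to them, and where a whole thing is asked for, a point or a joint stands for the part that bears it (a point fixed in the world has none). Each returns a list of dicts, best first, with "confidence" (0 to 1); they miss things now and then, are a little off and sometimes report something else, mostly with a low value. They report only what shows in the picture. A call takes as long as a camera call. They do not tell look-alikes from the thing itself.
- bot.masks_of(camera, thing): "pixels" (384x512 bool, what is visible of it) and "extent" ([left, top, right, bottom] in pixels, round what is visible of it).
- bot.mark_of(camera, thing): "uv" ([column, row] in pixels: a listed point, or the origin of a listed thing).
The state is a dict: "time": time; "q": joint angles; "qd": joint speeds; "joint_efforts": joint torques, N m; "ee_pos": TCP position; "tcp_rot": TCP orientation; "wrist_force": force on the tool from outside, world axes, zero at the start; "torque": the same for the moment, N m; "opening": finger opening in m.
Only numpy, scipy, OpenCV 4.12 (cv2) and the standard library are available. Lean on these libraries where they do the work, as an engineer would, in place of code of your own. Each camera call takes 0.05 s, during which the arm holds its last target. There are 200 camera calls.

TASK

Nest the loose sieve pan squarely in the matching pan clamped on the sieve shaker, fully home, and let go of it; only then turn the shaker's timer sleeve to 8 so that it rests clicked into that notch. Leave the white dish, the agate half and the hygrometer where they are.

Things in the scene. Friction and masses are not known exactly. Their poses are not given: they have to be found in the camera images.
- shaker: grey sieve shaker fixed to the table, 150 (its x) x 280 (its y) mm, top 50 mm above the table. Origin: centre of its underside; z up. At local (0, +85 mm) the clamped receiver pan, held by three lugs reaching 45 mm from its axis and 76 mm above the table; at local (0, -85 mm) the white timer turret, 104 mm across, flat top at 80 mm.
- receiver_rim (a point): centre of the open mouth of the clamped receiver pan, 94 mm above the table. The pan is plain steel, 60 mm outside, bore 52 mm, 30 mm deep inside, the same body as the loose pan's.
- pan: loose round steel pan on the table, 48 mm high, about 160 g: a stepped foot 48 mm across and 14 mm high (chamfered to 43 mm below), above it an open cup 60 mm outside, 52 mm bore, 34 mm high. Origin: centre of the foot's underside; z up its axis. Grip it across the cup. Nested, its foot is in the receiver's bore and its shoulder on the receiver's rim.
- pan_seat (a point): on the loose pan's axis at its shoulder, 14 mm above its origin; coincides with receiver_rim when nested home.
- sleeve_grip (a point): on the vertical axis of the timer sleeve, 110 mm above the table, at gripping height. The sleeve is a ribbed black round grip, 50 mm across, 86 to 122 mm above the table, on a grey skirt disc 68 mm across (81 to 86 mm above the table) that turns with it.
- sleeve_mark (a point): outer end of the white pointer line on the skirt, 34 mm from the sleeve's axis, 86 mm above the table; it turns with the sleeve and points at the value. A white line on top of the grip runs the same way.
- tick_zero (a point): outer end of the tick of 0 on the fixed turret top, 47 mm from the sleeve's axis, 80 mm above the table. 11 black ticks stand for 0 to 10, clockwise seen from above; 0, 5 and 10 are longer and thicker, and 0 has a dot on each side. The tick of 5 points along the shaker's +x; that of 8 lies 72 degrees clockwise from it.
- sleeve (a joint): timer sleeve angle in rad, growing clockwise seen from above: 0 at value 0, 0.419 rad (24 degrees) a number, end stop at 10. A spring detent (peak about 0.25 N m) holds each whole number and draws the sleeve into the nearest when let go. It starts between 0 and 4, so 8 is more than one turn of a wrist away.
- dish: white ceramic dish, 92 mm across, 26 mm high; bystander. Origin: centre of its underside.
- agate: cut half of an agate, brown rough outside, pale flat face up, 80 mm across, 30 mm high; bystander. Origin: centre of its underside.
- hygrometer: small white digital hygrometer standing upright, 22 x 62 x 66 mm; bystander. Origin: centre of its underside.
Things that resemble listed ones, but are neither listed nor needed, are in the scene too. Of the things that look like the pan, take the one that is farthest from the robot's base at the start.

How it is judged (in metres and radians):
On the way, in this order (a step that is already met when the one before it is completed fails the run):
1. the loose pan is nested home in the receiver pan and released, with the sleeve still in its starting notch (horizontal distance between pan_seat and receiver_rim below 0.004 m and z of pan_seat in the frame of receiver_rim between -0.004 and 0.003 m and angle between pan's own z axis and vertical below 0.08 rad and contact force between the fingers and pan below 0.1 N and distance of sleeve_mark from where it was at the start of the episode below 0.012 m), for 0.2 s.
2. the sleeve is turned to 8 (value of joint sleeve between 3.22104 and 3.48104 rad), for 0.2 s.
At the end, for the whole second after the job is handed in: The loose pan stands in the receiver pan: shoulder centre within 4 mm sideways and 3 mm above (4 mm below) the receiver's rim centre, tilted less than 0.08 rad, released and at rest; the sleeve is at rest within 0.13 rad of value 8 (3.351 rad) (all of step 2 and horizontal distance between pan_seat and receiver_rim below 0.004 m and z of pan_seat in the frame of receiver_rim between -0.004 and 0.003 m and angle between pan's own z axis and vertical below 0.08 rad and contact force between the fingers and pan below 0.1 N and linear speed of pan below 0.02 m/s and velocity of joint sleeve between -0.05 and 0.05 rad/s); the robot touches nothing.
It fails at once if the ceramic dish is moved more than 25 mm or tipped (distance of dish from where it was at the start of the episode above 0.025 m or angle between dish's own z axis and vertical above 0.3 rad).
It fails at once if the agate half is moved more than 25 mm or tipped (distance of agate from where it was at the start of the episode above 0.025 m or angle between agate's own z axis and vertical above 0.3 rad).
It fails at once if the hygrometer is moved more than 25 mm or tipped (distance of hygrometer from where it was at the start of the episode above 0.025 m or angle between hygrometer's own z axis and vertical above 0.3 rad).
It also fails if it takes over 72 s, if anything falls off the work surface, if the arm or the gripper's body presses on something with over 40 N, if the wrist force passes 120 N, or if a joint passes its speed limit or range.

## Working session

There is one attempt and no reset: what is moved stays moved. The work goes in short steps, Python scripts to look and compute and a shell command to move; the robot and the scene stay as the last step left them, time stands still between calls to the robot, and variables do not carry over. Pictures are saved under pics/ and viewed, about 8 in all and at most 12, crops included, and the job is handed in when it is done.

```bash
ls; mkdir -p pics; cat > h.py <<'E'
import numpy as np,cv2
from workcell import bot
def ray(cam,uv,z):
    c=bot.get_calibration(cam);K=np.array(c["intrinsics"]);T=np.array(c["pose"])
    d=T[:3,:3]@np.linalg.inv(K)@[uv[0],uv[1],1];o=T[:3,3]
    return o+d*(z-o[2])/d[2]
def proj(cam,p):
    c=bot.get_calibration(cam);K=np.array(c["intrinsics"]);T=np.array(c["pose"])
    q=K@(T[:3,:3].T@(np.array(p)-T[:3,3]));return q[:2]/q[2]
def save(cam,name,box=None,s=1):
    im=bot.camera(cam)
    if box: im=im[box[1]:box[3],box[0]:box[2]]
    cv2.imwrite("pics/"+name,cv2.resize(im[:,:,::-1],None,fx=s,fy=s,interpolation=cv2.INTER_CUBIC))
E
python3 - <<'E'
from h import *
np.set_printoptions(precision=4,suppress=True)
H=dict(pan=0,receiver_rim=.094,pan_seat=.014,sleeve_grip=.11,sleeve_mark=.086,tick_zero=.08,dish=0,agate=0,hygrometer=0,shaker=0)
ims=[]
for c in("top","scene"):
    im=bot.camera(c);ims.append(im)
    print(c,np.array(bot.get_calibration(c)["pose"])[:3])
    for n,z in H.items():
        for m in bot.mark_of(c,n): print(n,np.round(m["uv"],1),round(m["confidence"],2),ray(c,m["uv"],z)[:2])
    cv2.imwrite(f"pics/{c}.png",im[:,:,::-1])
print(bot.get_obs())
E
```

```text
pics
top [[-0.0276 -0.9955  0.0911  0.3366]
 [-0.9996  0.0274 -0.0034  0.0616]
 [ 0.0008 -0.0912 -0.9958  1.3061]]
pan [342.3 238.3] 0.94 [ 0.3304 -0.1886]
pan [388.2 249.4] 0.91 [ 0.297  -0.3117]
pan [374.3 208. ] 0.82 [ 0.4104 -0.2797]
pan [319.1 213. ] 0.55 [ 0.4009 -0.1283]
pan [374.3 139.3] 0.31 [ 0.6008 -0.2895]
receiver_rim [226.5 133.8] 0.74 [0.6066 0.1152]
pan_seat [318.3 212.7] 0.94 [ 0.4011 -0.1242]
pan_seat [387.8 253.2] 0.93 [ 0.2874 -0.306 ]
pan_seat [375.6 212.2] 0.84 [ 0.3982 -0.279 ]
pan_seat [342.1 243.8] 0.81 [ 0.3158 -0.1847]
sleeve_grip [297.8 138.4] 0.82 [ 0.5862 -0.066 ]
sleeve_mark [282.  135.2] 0.58 [ 0.6008 -0.028 ]
dish [379.2 138.2] 0.57 [ 0.6036 -0.3032]
dish [294.  137.7] 0.36 [ 0.6114 -0.0673]
agate [144.3 208.6] 0.76 [0.4261 0.3487]
hygrometer [146.9 132.4] 0.74 [0.6375 0.3399]
shaker [259.5 142.2] 0.89 [0.6014 0.0286]
scene [[ 0.1011  0.5787 -0.8092  1.3739]
 [ 0.9946 -0.0387  0.0966 -0.0523]
 [ 0.0246 -0.8146 -0.5795  0.7452]]
pan [139.  213.3] 0.85 [ 0.4056 -0.2735]
pan [232.4 223. ] 0.71 [ 0.4663 -0.0179]
pan [192.1 209.2] 0.65 [ 0.3971 -0.1281]
pa
[... 648 characters left out ...]
 0.55 [0.5852 0.0107]
agate [361.  210.4] 0.69 [0.4359 0.3502]
agate [248.4 253.5] 0.68 [0.5885 0.016 ]
hygrometer [385.2 260.4] 0.82 [0.6384 0.3513]
shaker [248.3 252.8] 0.82 [0.5859 0.0159]
shaker [232.1 223. ] 0.26 [ 0.4662 -0.0187]
{'time': 1.1, 'q': array([-76.5463,   4.9795,  10.0805,  95.0984,   0.0005,  89.9999]), 'qd': array([ 0.0334, -0.0248, -0.0116, -0.0109, -0.0639,  0.0118]), 'joint_efforts': array([  0.0006, -52.0111,  46.4861,   0.0018,   0.0001,   0.    ]), 'ee_pos': array([ 0.128 , -0.5349,  0.1974]), 'tcp_rot': array([179.9974,  -0.0005,  13.4538]), 'wrist_force': array([-0.0452,  0.3731, -0.6256]), 'torque': array([0.009 , 0.0007, 0.0514]), 'opening': 0.08536312053107328}
```

View pics/top.png

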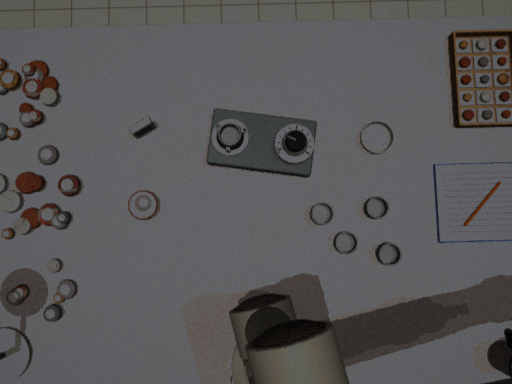

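View pics/scene.png

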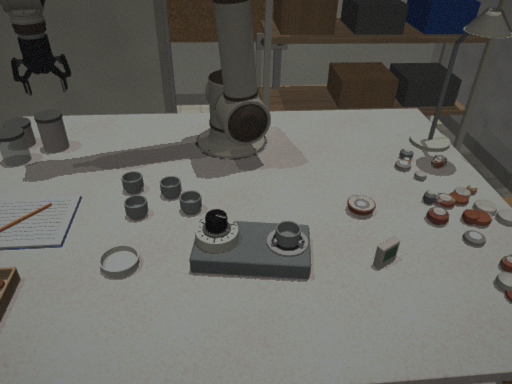

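Top: four pan look-alikes on the table at (320,214), (345,242), (375,208) and (388,254). Their base distances are about 0.42, 0.38, 0.49 and 0.42 m, so I choose (375,208), the farthest. The dish is at (376,138), the agate at (143,205), the hygrometer at (142,127) and the shaker at (262,143). Next is a close crop with rim measurements.

```bash
python3 - <<'E'
from h import *
np.set_printoptions(precision=4,suppress=True)
im=bot.camera("top")
a=cv2.resize(im[190:274,300:412],None,fx=6,fy=6,interpolation=cv2.INTER_CUBIC)
b=cv2.resize(im[98:182,200:325],None,fx=6,fy=6,interpolation=cv2.INTER_CUBIC)
cv2.imwrite("pics/pans.png",a[:,:,::-1]);cv2.imwrite("pics/shaker.png",b[:,:,::-1])
for c,hs in(("top",0),("scene",0)):
    if c=="scene": bot.camera(c)
    for m in bot.masks_of(c,"pan"):
        ys,xs=np.nonzero(m["pixels"]); (u,v),r=cv2.minEnclosingCircle(np.c_[xs,ys].astype(np.float32))
        print(c,m["extent"],round(m["confidence"],2),u,v,r,ray(c,(u,v),.048 if c=="top" else .024)[:2],m["pixels"].sum())
for p in [(.408,-.277,.014),(.408,-.277,.048)]: print(proj("top",p),proj("scene",p))
E
```

```text
top [332.3, 228.3, 359.0, 255.5] 0.92 345.0833435058594 241.5 12.17617130279541 [ 0.3221 -0.1863] 447
top [379.0, 241.8, 402.1, 265.9] 0.83 388.3800048828125 253.5 12.865345001220703 [ 0.2879 -0.2978] 481
top [308.9, 201.8, 335.8, 225.3] 0.74 321.6956481933594 213.78260803222656 12.432903289794922 [ 0.3963 -0.1281] 456
top [362.0, 198.5, 388.6, 218.5] 0.57 375.8571472167969 207.57142639160156 12.657279968261719 [ 0.4087 -0.2713] 455
scene [127.7, 195.7, 149.8, 221.2] 0.94 135.66824340820312 206.7393341064453 13.003485679626465 [ 0.4068 -0.279 ] 489
scene [122.8, 173.0, 146.3, 196.0] 0.59 132.26922607421875 182.0 11.61555004119873 [ 0.2838 -0.3049] 401
scene [160.0, 175.4, 178.6, 198.6] 0.58 170.13037109375 186.52291870117188 11.830491065979004 [ 0.3148 -0.1923] 408
scene [182.6, 189.2, 200.6, 212.7] 0.57 190.4140625 201.984375 12.539405822753906 [ 0.3951 -0.1312] 452
[374.6762 208.5977] [136.8806 209.8684]
[378.0189 207.7926] [135.0998 199.8909]
```

View pics/pans.png

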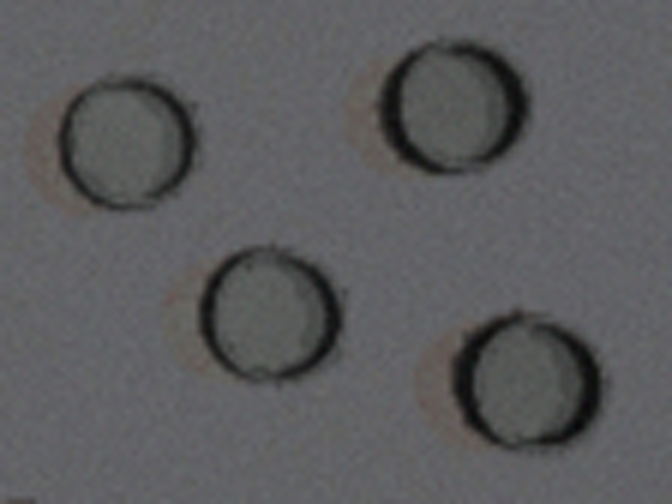

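View pics/shaker.png

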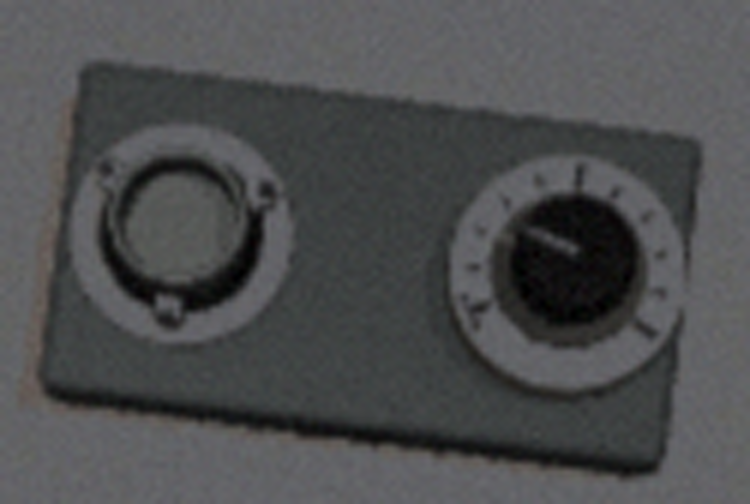

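Crop: the target pan is the ring centred at about (375.8, 207.7). It looks the same as the other three and is the farthest out. The receiver mouth is at about (229.8, 134.8) and the sleeve at about (296, 140). Tick 5 points image-up, the 0 tick with dots is at left-low (278,150), and the pointer reads about 2. Moving above the pan.

```bash
python3 -m pendant '[[[3.32,-1.86,0,0,0,0,100],[3.32,-1.86,0,0,0,0,100],[3.32,-1.86,0,0,0,0,100],[3.32,-1.86,0,0,0,0,100],[3.32,-1.86,0,0,0,0,100]]]' 60; python3 -m pendant '[[[3.32,-1.86,0,0,0,0,100],[3.32,-1.86,0,0,0,0,100],[3.32,-1.86,0,0,0,0,100],[3.32,-1.86,0,0,0,0,100],[3.32,-1.86,0,0,0,0,100]]]'
cat >> h.py <<'E'
from scipy.spatial.transform import Rotation as Ro
def go(x,y,z,yaw=None):
    o=bot.get_obs();R=Ro.from_euler("xyz",o["tcp_rot"],degrees=True)
    d=R.inv().apply(np.array([x,y,z])-o["ee_pos"])*100
    s="t %.2f pos %s rot %s q %s open %.4f F %s\nshift cm %s"%(o["time"],np.round(o["ee_pos"],4),np.round(o["tcp_rot"],2),np.round(o["q"],1),o["opening"],np.round(o["wrist_force"],1),np.round(d,2))
    Rt=Ro.from_euler("xyz",[180,0,o["tcp_rot"][2] if yaw is None else yaw],degrees=True)
    print(s,"turn",np.round((R.inv()*Rt).as_rotvec(),4))
E
python3 -c "
from h import *
go(.408,-.277,.016)"
```

```text
time: 1.72
ee_pos: [0.2675, -0.4057, 0.1954]
tcp_rot: [-180.0, 0.1, 12.8]
wrist_force: [-0.2, -0.1, 0.5]
opening: 0.0854
time: 2.13
ee_pos: [0.4141, -0.2708, 0.1963]
tcp_rot: [179.9, -0.0, 12.7]
wrist_force: [0.2, -0.8, -0.2]
opening: 0.0853
t 2.13 pos [ 0.4141 -0.2708  0.1963] rot [ 1.7989e+02 -2.0000e-02  1.2720e+01] q [-3.310e+01 -2.700e+00  2.100e+00  9.480e+01 -1.000e-01  1.341e+02] open 0.0853 F [ 0.2 -0.8 -0.2]
shift cm [-0.74  0.43 18.03] turn [ 0.0019 -0.0004 -0.    ]
```

```bash
python3 -m pendant '[[[-0.7,0.4,3.6,0,0,0,100],[0,0,4,0,0,0,100],[0,0,4,0,0,0,100],[0,0,3.2,0,0,0,100],[0,0,0,0,0,0,100]]]'; python3 -c "
from h import *
go(.408,-.277,.016)
save('scene','s1.png',(80,130,220,240),5)"
```

```text
time: 2.55
ee_pos: [0.4176, -0.2696, 0.0459]
tcp_rot: [179.6, -0.4, 13.6]
wrist_force: [-0.5, 0.2, 0.6]
opening: 0.0856
t 2.55 pos [ 0.4176 -0.2696  0.0459] rot [179.59  -0.44  13.6 ] q [-32.9  -3.1 -14.9  77.6   0.  133.5] open 0.0856 F [-0.5  0.2  0.6]
shift cm [-1.13  0.48  2.99] turn [ 0.0071 -0.0077 -0.    ]
```

View pics/s1.png

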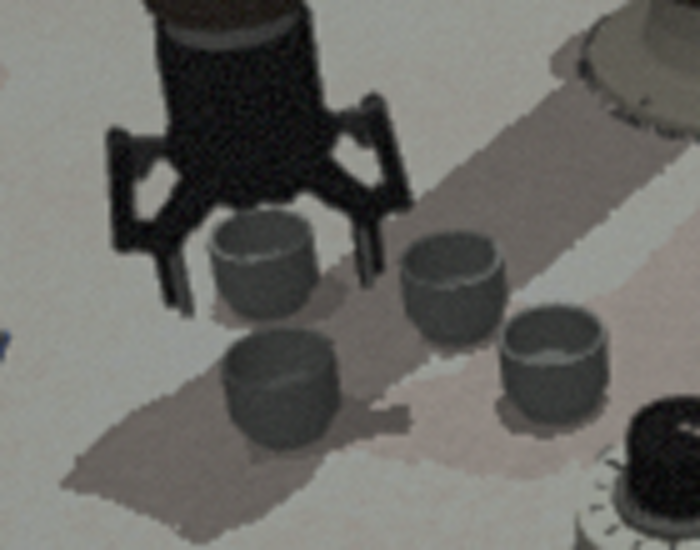

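The scene crop shows the gripper's fingertips at about (117,192) and (154,186), with the target pan at (136,207). I'll compare those tips with the projected TCP before going lower.

```bash
python3 - <<'E'
from h import *
o=bot.get_obs();R=Ro.from_euler("xyz",o["tcp_rot"],degrees=True);p=o["ee_pos"];print(p,o["time"])
for l in [(0,.05,-.013),(0,-.05,-.013),(0,.05,-.06),(0,-.05,-.06)]: 
    w=p+R.apply(l); print(l,proj("scene",w),proj("top",w))
im=bot.camera("top")
cv2.imwrite("pics/t2.png",cv2.resize(im[170:280,300:440],None,fx=5,fy=5,interpolation=cv2.INTER_CUBIC)[:,:,::-1])
go(.408,-.277,.1)
E
```

```text
[ 0.41838542 -0.27020662  0.04900926] 2.6
(0, 0.05, -0.013) [116.96670877 201.03925329] [395.03527883 198.58610418]
(0, -0.05, -0.013) [155.48381035 194.68363725] [358.15925508 208.61928915]
(0, 0.05, -0.06) [114.04267896 186.1951269 ] [400.56838609 197.24007243]
(0, -0.05, -0.06) [153.5423072  180.06740593] [362.25980406 207.66323713]
t 2.65 pos [ 0.4196 -0.2712  0.0518] rot [179.34  -0.68  13.57] q [-32.9  -3.3 -14.4  78.    0.  133.5] open 0.0853 F [ 0.1 -0.1  0.5]
shift cm [-1.21  0.35 -4.83] turn [ 0.0115 -0.0119 -0.0001]
```

View pics/t2.png

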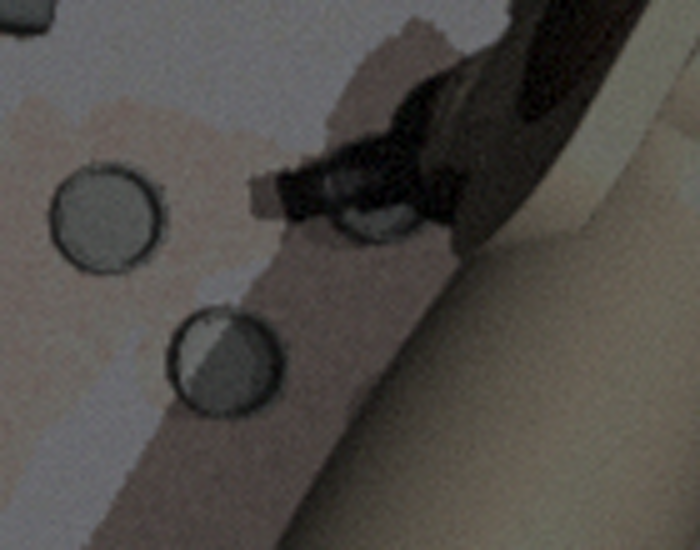

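```bash
python3 -m pendant '[[[-1.1,0.5,0,0.011,-0.011,0,100],[0,0,0,0,0,0,100]]]'; python3 - <<'E'
from h import *
save('scene','s2.png',(80,130,220,240),5)
go(.408,-.277,.05,13.5)
E
```

```text
time: 2.82
ee_pos: [0.4111, -0.2803, 0.0566]
tcp_rot: [179.8, -0.2, 13.6]
wrist_force: [0.3, 0.0, -0.1]
opening: 0.0853
t 2.87 pos [ 0.412  -0.2803  0.0571] rot [179.72  -0.3   13.57] q [-34.3  -3.  -13.5  79.1   0.  132.2] open 0.0855 F [-0.2  0.2  0.1]
shift cm [-0.32 -0.42  0.71] turn [ 0.0049 -0.0052  0.0012]
```

View pics/s2.png

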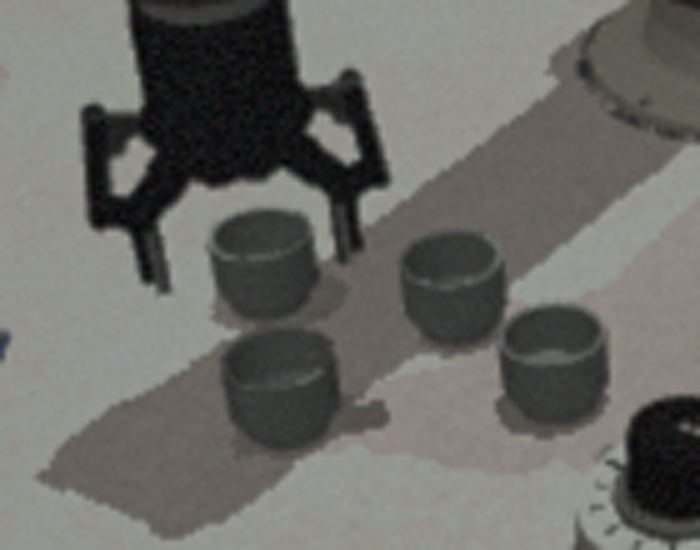

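Seen in the crop, the tips are at about (112,188) and (150,182), roughly 8 px higher than projected for this z. That suggests the open fingers sit higher than assumed. I'll descend carefully and look again.

```bash
python3 -m pendant '[[[-0.3,-0.4,1,0.005,-0.005,0,100],[0,0,1.2,0,0,0,100],[0,0,1.2,0,0,0,100],[0,0,0,0,0,0,100],[0,0,0,0,0,0,100]]]'; python3 - <<'E'
from h import *
save('scene','s3.png',(80,130,220,240),5)
go(.408,-.277,.016,13.5)
E
```

```text
time: 3.28
ee_pos: [0.4097, -0.2791, 0.0237]
tcp_rot: [179.8, -0.3, 13.4]
wrist_force: [0.4, 0.5, 0.2]
opening: 0.0854
t 3.33 pos [ 0.4095 -0.2789  0.0236] rot [179.78  -0.23  13.45] q [-34.3  -2.6 -16.8  75.4   0.  132.3] open 0.0851 F [ 0.1 -0.4 -0.2]
shift cm [-0.11 -0.23  0.75] turn [ 0.0038 -0.004  -0.0009]
```

View pics/s3.png

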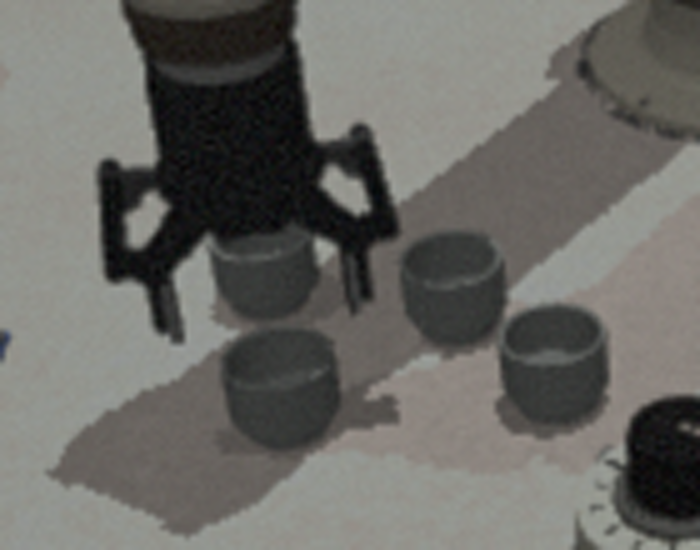

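The tips are at (115.6,198) and (151.6,192), so by projection they stand about 35–40 mm above the reported TCP height. I'll go lower in small steps and check the tip row numerically and the force.

```bash
python3 -m pendant '[[[-0.1,-0.2,0.6,0.004,-0.004,0,100],[0,0,0.6,0,0,0,100],[0,0,0,0,0,0,100],[0,0,0,0,0,0,100]]]'; cat >> h.py <<'E'
def tip(cols,r0,r1):
    g=cv2.cvtColor(bot.camera("scene"),cv2.COLOR_RGB2GRAY)[r0:r1,cols[0]:cols[1]]
    print(cols,r0);print(g)
E
python3 - <<'E'
from h import *
tip((110,122),186,212)
go(.408,-.277,.016,13.5)
o=bot.get_obs()
R=Ro.from_euler("xyz",o["tcp_rot"],degrees=True)
for k in(0,.013,.03,.04): print(k,proj("scene",o["ee_pos"]+R.apply([0,.045,-k])))
E
```

```text
time: 3.67
ee_pos: [0.4081, -0.2769, 0.0104]
tcp_rot: [-180.0, 0.0, 13.5]
wrist_force: [1.0, -0.2, -0.7]
opening: 0.0853
(110, 122) 186
[[ 25  19  27  18  19  11  29  60 106 146 152 150]
 [ 16  23  13  21  22  26  53 109 147 153 151 150]
 [ 17  13  27  13  13  30  85 146 153 150 149 150]
 [ 25  19  25  12  20  41  96 148 150 149 150 151]
 [ 42  22  18  21  22  44  96 148 150 149 150 150]
 [ 98  39  10  25  44  50  80 146 151 149 148 145]
 [140  62  18  24  58  57  72 145 149 150 148 146]
 [144  84  32  29  49  53  57 118 150 150 147 144]
 [142  92  34  15  42  55  49  96 150 149 151 149]
 [148 119  44  18  41  54  53  94 151 152 150 150]
 [152 143  54  16  33  56  53  73 147 149 150 151]
 [151 142  69  28  29  56  52  70 144 150 150 150]
 [149 145  85  26  28  48  53  56 119 148 150 150]
 [153 145 100  47  24  42  55  51  99 149 149 151]
 [151 148 142  99  78  74  59  49  94 150 154 150]
 [148 148 149 148 149 140  70  58  84 149 151 138]
 [149 149 150 150 151 145  93  93  96 142 138 112]
 [148 148 149 150 148 154 146 135 106 104 105 101]
 [150 149 150 151 150 150 142 105 101 100 100  99]
 [150 149 150 151 148 138 106 103 102 101 101 100]
 [148 150 141 143 138 107 101 101 101  99 103  97]
 [143 137 105 102 105 101 100 100 100  99 102  97]
 [107 103  98 102 101 100 100  98 103 101 101 102]
 [ 99  99 103 100 102  99 100 101 101 102 101 104]
 [ 99  98 103 101 100 101 101  98  98  99 103 103]
 [ 99  98 100 104 101 101 100 100 100 100  99 100]]
t 3.72 pos [ 0.408  -0.2768  0.0103] rot [-1.7995e+02  3.0000e-02  1.3470e+01] q [-34.2  -2.1 -17.9  74.3   0.  132.4] open 0.0856 F [ 0.3  0.4 -1. ]
shift cm [-0.01  0.02 -0.57] turn [-0.0008  0.0006 -0.0005]
0 [120.20307331 213.9839805 ]
0.013 [119.41137891 210.20319889]
0.03 [118.36049409 205.18463876]
0.04 [117.7339053  202.19232839]
```

```bash
python3 -m pendant '[[[0,0,0.5,0,0,0,100],[0,0,0.5,0,0,0,100],[0,0,0,0,0,0,100]]]'; python3 - <<'E'
from h import *
im=bot.camera("scene");a=cv2.resize(im[150:240,90:190],None,fx=4,fy=4,interpolation=cv2.INTER_CUBIC)
im=bot.camera("top");b=cv2.resize(im[170:260,325:425],None,fx=4,fy=4,interpolation=cv2.INTER_CUBIC)
cv2.imwrite("pics/both.png",np.hstack([a,b])[:,:,::-1])
go(.408,-.277,.0,13.5)
E
```

```text
time: 3.97
ee_pos: [0.4085, -0.277, -0.0]
tcp_rot: [180.0, -0.0, 13.5]
wrist_force: [-0.3, -0.1, -0.3]
opening: 0.0855
t 4.07 pos [ 0.4086 -0.2772  0.0007] rot [ 1.7998e+02 -3.0000e-02  1.3480e+01] q [-34.2  -1.8 -18.7  73.1   0.  132.4] open 0.0851 F [ 0.3  0.4 -0.4]
shift cm [-0.06 -0.03  0.07] turn [ 0.0004 -0.0005 -0.0004]
```

View pics/both.png

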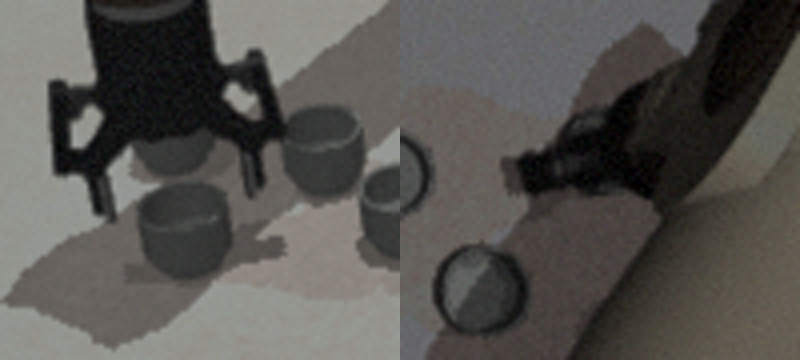

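Scene half: tips at (116.5,204) and (154,199), level with the pan's rim rather than the table. Top half: the left finger ends at about (352,213) and the pan peeks out above the gripper at (371,201). I'll triangulate the right-hand tip.

```bash
python3 - <<'E'
from h import *
def P(c):
    k=bot.get_calibration(c);return np.array(k["intrinsics"])@np.linalg.inv(np.array(k["pose"]))[:3]
def tri(a,b):
    X=cv2.triangulatePoints(P("scene"),P("top"),np.array(a,float).reshape(2,1),np.array(b,float).reshape(2,1));X=X[:3,0]/X[3];print(X,proj("scene",X)-a,proj("top",X)-b)
tri((153.8,198.7),(353,213.2)); tri((153.8,198.7),(357,213))
o=bot.get_obs();R=Ro.from_euler("xyz",o["tcp_rot"],degrees=True)
for k in(.013,.04,.05): print(k,o["ee_pos"]+R.apply([0,-.05,-k]),proj("scene",o["ee_pos"]+R.apply([0,-.05,-k])),proj("top",o["ee_pos"]+R.apply([0,-.05,-k])))
tri((135.7,201),(375.8,207.7))
for c in("top","scene"): print(bot.get_calibration(c))
E
```

```text
[ 0.39637954 -0.22022561  0.03921817] [3.46544689 0.43777779] [ 2.95896017 -0.22820353]
[ 0.39630384 -0.22580144  0.04030051] [1.35517494 0.18447046] [ 1.1546537  -0.07938481]
0.013 [ 0.39698641 -0.22856435  0.01365196] [155.23989354 206.81192233] [356.94973101 213.16636995]
0.04 [ 0.39697075 -0.22855732  0.04065195] [154.09333485 198.96439519] [359.21268264 212.63310577]
0.05 [ 0.39696495 -0.22855472  0.05065195] [153.66094778 196.00495727] [360.07538774 212.42980945]
[ 0.40872531 -0.27385006  0.04424944] [0.75425453 0.12010474] [ 0.63607569 -0.05775055]
{'intrinsics': array([[478.69497645,   0.        , 250.63791357],
       [  0.        , 478.69497645, 194.74434799],
       [  0.        ,   0.        ,   1.        ]]), 'pose': array([[-2.75823033e-02, -9.95458434e-01,  9.11137875e-02,
         3.36604662e-01],
       [-9.99619178e-01,  2.73903543e-02, -3.35668341e-03,
         6.15853748e-02],
       [ 8.45799897e-04, -9.11716744e-02, -9.95834831e-01,
         1.30611091e+00],
       [ 0.00000000e+00,  0.00000000e+00,  0.00000000e+00,
         1.00000000e+00]])}
{'intrinsics': array([[431.03190314,   0.        , 260.40184687],
       [  0.        , 431.03190314, 193.37577795],
       [  0.        ,   0.        ,   1.        ]]), 'pose': array([[ 0.10112395,  0.57872645, -0.80922781,  1.37392602],
       [ 0.99456887, -0.03866807,  0.096631  , -0.05227008],
       [ 0.02463163, -0.81460449, -0.57949358,  0.74516076],
       [ 0.        ,  0.        ,  0.        ,  1.        ]])}
```

The triangulated tip z is about 0.040 with TCP z at 0.001 and no force, so the open fingertips physically sit about 40 mm above the reported TCP. I'll lower in small, force-checked steps.

```bash
python3 -m pendant '[[[0,-0.2,0.3,0,0,0,100],[0,0,0.3,0,0,0,100],[0,0,0.2,0,0,0,100],[0,0,0,0,0,0,100]]]'; python3 - <<'E'
from h import *
tip((112,124),196,212)
go(.4087,-.2755,-.02,13.5)
E
```

```text
time: 4.4
ee_pos: [0.4084, -0.2752, -0.0077]
tcp_rot: [179.9, -0.1, 13.5]
wrist_force: [-0.6, 1.0, -0.1]
opening: 0.0848
(112, 124) 196
[[ 50  20  16  21  31  47  94 147 150 150 152 151]
 [101  36  23  34  57  50  81 149 152 148 150 149]
 [142  61  12  30  57  59  70 146 150 153 150 150]
 [147  85  31  21  55  54  69 141 152 152 151 150]
 [142  92  35  23  41  58  55 102 152 151 144 139]
 [148 118  44  20  44  57  49  95 148 138 110 102]
 [151 145  54  21  34  57  49  76 137 112 100  97]
 [152 143  69  18  29  56  56  49 104 101 101 100]
 [151 143  87  30  26  49  51  54  96  98 103  99]
 [153 145  99  44  32  46  57  48  80  98 101  99]
 [149 144 136  86  72  67  54  45  65  93 100  94]
 [137 108 103 102 100  89  65  62  75  99 103 100]
 [104 100  99 104 100  99  78  99  99 102 102  99]
 [100 100 102  99  99 101  99 101  99 104 103 102]
 [102  99 102 102  98 100 101 101 102 102 100 101]
 [104 100  99  99 101  99 102 102 102 100 101 101]]
t 4.45 pos [ 0.4084 -0.2753 -0.0075] rot [ 1.7994e+02 -7.0000e-02  1.3480e+01] q [-34.   -1.8 -19.6  72.1   0.  132.5] open 0.0856 F [ 0.4 -0.9 -0.1]
shift cm [0.02 0.03 1.25] turn [ 0.0011 -0.0012 -0.0004]
```

```bash
python3 -m pendant '[[[0,0,0.4,0,0,0,100],[0,0,0.3,0,0,0,100],[0,0,0.2,0,0,0,100],[0,0,0,0,0,0,100],[0,0,0,0,0,0,60]]]' 20;  python3 -m pendant '[[[0,0,0,0,0,0,40],[0,0,0,0,0,0,40],[0,0,0,0,0,0,40],[0,0,0,0,0,0,40],[0,0,0,0,0,0,40]]]' 20; python3 - <<'E'
from h import *
go(.4087,-.2755,-.017,13.5)
E
```

```text
time: 4.87
ee_pos: [0.4085, -0.2753, -0.0175]
tcp_rot: [179.9, -0.1, 13.5]
wrist_force: [0.2, 1.0, -0.7]
opening: 0.0756
time: 5.28
ee_pos: [0.4086, -0.2755, -0.0173]
tcp_rot: [179.9, -0.1, 13.5]
wrist_force: [-0.7, -0.4, -1.3]
opening: 0.0579
t 5.28 pos [ 0.4086 -0.2755 -0.0173] rot [ 1.7992e+02 -8.0000e-02  1.3470e+01] q [-34.   -1.4 -20.4  71.    0.  132.5] open 0.0579 F [-0.7 -0.4 -1.3]
shift cm [ 0.01  0.   -0.03] turn [ 0.0014 -0.0014 -0.0006]
```

```bash
python3 -m pendant '[[[0,0,0,0,0,0,40],[0,0,0,0,0,0,40]]]' 20; python3 -m pendant '[[[0,0,0,0,0,0,100],[0,0,0,0,0,0,100],[0,0,0,0,0,0,100],[0,0,0,0,0,0,100],[0,0,0,0,0,0,100]]]'
```

```text
time: 5.45
ee_pos: [0.4086, -0.2755, -0.0173]
tcp_rot: [179.9, -0.1, 13.5]
wrist_force: [0.1, 0.2, -1.3]
opening: 0.0584
time: 5.87
ee_pos: [0.4087, -0.2755, -0.017]
tcp_rot: [179.9, -0.1, 13.5]
wrist_force: [-0.0, 0.6, 0.1]
opening: 0.0858
```

Contact at about 58 mm. I'll turn 90° and grip again to centre the pan on the other axis.

```bash
R='[0,0,0,0,0,-0.12,100]'; python3 -m pendant '[[[0,0,0,0,0,-0.12,100],[0,0,0,0,0,-0.12,100],[0,0,0,0,0,-0.12,100],[0,0,0,0,0,-0.12,100],[0,0,0,0,0,-0.12,100]]]'; python3 -m pendant '[[[0,0,0,0,0,-0.12,100],[0,0,0,0,0,-0.12,100],[0,0,0,0,0,-0.12,100],[0,0,0,0,0,-0.12,100],[0,0,0,0,0,-0.12,100]]]'; python3 -m pendant '[[[0,0,0,0,0,-0.12,100],[0,0,0,0,0,-0.12,100],[0,0,0,0,0,-0.12,100],[0,0,0,0,0,0,100]]]'; python3 -c "
from h import *
go(.4087,-.2755,-.017,103.5)"
```

```text
time: 6.28
ee_pos: [0.4088, -0.2755, -0.0169]
tcp_rot: [179.9, -0.0, 49.0]
wrist_force: [0.5, 0.6, 1.0]
opening: 0.0856
time: 6.7
ee_pos: [0.4088, -0.2755, -0.0168]
tcp_rot: [179.9, 0.1, 84.8]
wrist_force: [-0.3, -0.1, -0.5]
opening: 0.0855
time: 7.03
ee_pos: [0.4089, -0.2755, -0.0167]
tcp_rot: [179.9, 0.1, 106.6]
wrist_force: [0.7, -0.3, 1.3]
opening: 0.0855
t 7.03 pos [ 0.4089 -0.2755 -0.0167] rot [1.7989e+02 1.1000e-01 1.0658e+02] q [-34.   -1.5 -20.3  71.    0.   39.4] open 0.0855 F [ 0.7 -0.3  1.3]
shift cm [ 0.01 -0.02  0.03] turn [0.002  0.0018 0.0538]
```

Grip for carrying (60 N), then lift.

```bash
python3 -m pendant '[[[0,0,0,0.002,0.002,0,40],[0,0,0,0,0,0,40],[0,0,0,0,0,0,40],[0,0,0,0,0,0,40],[0,0,0,0,0,0,40]]]' 25; python3 -m pendant '[[[0,0,0,0,0,0,40],[0,0,0,0,0,0,40],[0,0,0,0,0,0,40]]]' 60; python3 -m pendant '[[[0,0,-1,0,0,0,40],[0,0,-3,0,0,0,40],[0,0,-4,0,0,0,40],[0,0,-4,0,0,0,40],[0,0,-3.5,0,0,0,40]]]'; python3 -m pendant '[[[0,0,0,0,0,0,40],[0,0,0,0,0,0,40]]]';python3 - <<'E'
from h import *
im=bot.camera("scene")
a=cv2.resize(im[130:270,90:330],None,fx=3,fy=3,interpolation=cv2.INTER_CUBIC);cv2.imwrite("pics/lift.png",a[:,:,::-1])
go(.4087,-.2755,.14,106)
E
```

```text
time: 7.45
ee_pos: [0.409, -0.2756, -0.0163]
tcp_rot: [-180.0, -0.0, 105.7]
wrist_force: [0.4, -0.4, 0.9]
opening: 0.0599
time: 7.7
ee_pos: [0.4091, -0.2757, -0.0159]
tcp_rot: [180.0, 0.0, 105.6]
wrist_force: [0.2, 0.6, 1.3]
opening: 0.0593
time: 8.12
ee_pos: [0.4036, -0.272, 0.1362]
tcp_rot: [-179.3, -0.8, 105.5]
wrist_force: [-0.1, -0.6, -1.7]
opening: 0.0592
time: 8.28
ee_pos: [0.4061, -0.2736, 0.145]
tcp_rot: [-179.7, -0.3, 105.4]
wrist_force: [-0.2, 1.1, -2.8]
opening: 0.0587
t 8.33 pos [ 0.4062 -0.2737  0.1453] rot [-179.74   -0.3   105.45] q [-34.   -3.6  -4.3  89.6  -0.   40.6] open 0.0594 F [ 1.2  0.  -1.1]
shift cm [-0.24  0.19  0.52] turn [-0.0044 -0.0052 -0.0097]
```

View pics/lift.png

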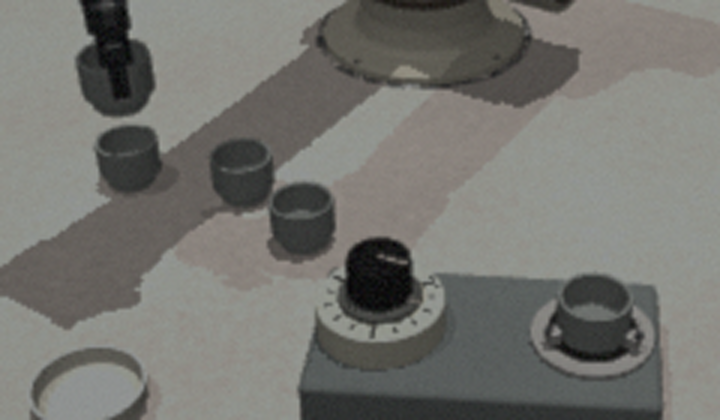

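Lifted cleanly: the pan is in the jaws at (128,154), and the receiver rim is at about (288.5,228.7) in the scene image. Next I'll locate the receiver by triangulating rim circles.

```bash
cat >> h.py <<'E'
def P(c):
    k=bot.get_calibration(c);return np.array(k["intrinsics"])@np.linalg.inv(np.array(k["pose"]))[:3]
def tri(a,b):
    X=cv2.triangulatePoints(P("scene"),P("top"),np.array(a,float).reshape(2,1),np.array(b,float).reshape(2,1));X=X[:3,0]/X[3];print("tri",X,proj("scene",X)-a,proj("top",X)-b)
def ring(p,r,n=72):
    t=np.linspace(0,2*np.pi,n,endpoint=False);return np.c_[p[0]+r*np.cos(t),p[1]+r*np.sin(t),np.full(n,p[2])]
def fit(cam,g,x,y,z,rs,sgn,w=.014):
    # maximise signed radial gradient along projected circles (radius, sign)
    g=cv2.GaussianBlur(g,(0,0),.7).astype(np.float32);best=[]
    for dx in np.arange(-w,w+1e-9,.001):
        for dy in np.arange(-w,w+1e-9,.001):
            s=0
            for r,k in zip(rs,sgn):
                v=[]
                for e in(-.0022,.0022):
                    q=np.array([proj2(cam,a) for a in [ring((x+dx,y+dy,z),r+e)]])[0].astype(np.float32)
                    v.append(cv2.remap(g,q[:,0][None],q[:,1][None],cv2.INTER_LINEAR)[0])
                s+=np.mean(np.clip(k*(v[1]-v[0]),-25,25)) if k else np.mean(np.minimum(abs(v[1]-v[0]),25))
            best.append((s,x+dx,y+dy))
    best.sort(reverse=True);return np.round(best[:4],4)
_c={}
def proj2(cam,X):
    if cam not in _c:_c[cam]=P(cam)
    q=np.c_[X,np.ones(len(X))]@_c[cam].T;return q[:,:2]/q[:,2:]
E
python3 - <<'E'
from h import *
tri((288.5,228.7),(229.8,134.8))
print(ray("top",(229.8,134.8),.094),ray("scene",(288.5,228.7),.094))
for c in("top","scene"):
    g=cv2.cvtColor(bot.camera(c),cv2.COLOR_RGB2GRAY)
    print(c,"recv",fit(c,g,.604,.107,.094,[.03,.026],[0,0]).tolist())
    print(c,"turret",fit(c,g,.59,-.063,.08,[.052],[-1]).tolist())
    print(c,"grip",fit(c,g,.59,-.063,.122,[.025],[1]).tolist())
    for n,z in(("receiver_rim",.094),("sleeve_grip",.11),("tick_zero",.08),("sleeve_mark",.086)):
        for m in bot.mark_of(c,n)[:1]: print(n,m["confidence"],ray(c,m["uv"],z))
E
```

```text
tri [0.60501354 0.10783665 0.08886709] [-0.44301873  0.00412105] [-0.3259713  -0.04180725]
[0.60374953 0.10680611 0.094     ] [0.61108748 0.10762553 0.094     ]
top recv [[43.3323, 0.606, 0.107], [42.6224, 0.606, 0.108], [42.4377, 0.607, 0.107], [41.9707, 0.606, 0.106]]
top turret [[21.9941, 0.581, -0.059], [21.7802, 0.58, -0.059], [21.762, 0.581, -0.058], [21.6092, 0.58, -0.058]]
top grip [[20.354, 0.577, -0.058], [19.905, 0.577, -0.057], [19.3295, 0.578, -0.058], [19.277, 0.578, -0.057]]
receiver_rim 0.77 [0.60403139 0.11709019 0.094     ]
sleeve_grip 0.96 [ 0.58356008 -0.05980704  0.11      ]
tick_zero 0.9 [ 0.56187852 -0.003698    0.08      ]
sleeve_mark 0.95 [ 0.60795881 -0.03417033  0.086     ]
scene recv [[40.9894, 0.611, 0.105], [40.6587, 0.612, 0.105], [40.4777, 0.611, 0.106], [40.2491, 0.61, 0.105]]
scene turret [[13.2024, 0.583, -0.06], [13.1935, 0.582, -0.06], [13.0737, 0.581, -0.06], [12.8604, 0.584, -0.06]]
scene grip [[17.527, 0.589, -0.061], [17.5174, 0.589, -0.06], [17.4216, 0.588, -0.061], [17.405, 0.588, -0.06]]
receiver_rim 0.73 [0.60153084 0.11222114 0.094     ]
sleeve_grip 0.65 [ 0.587191   -0.05658583  0.11      ]
tick_zero 0.77 [ 0.56127142 -0.01810079  0.08      ]
sleeve_mark 0.97 [ 0.58220022 -0.02789877  0.086     ]
```

```bash
python3 - <<'E'
from h import *
for c in("top","scene"):
    g=cv2.imread(f"pics/{c}.png",0)
    print(c,"pan",fit(c,g,.4087,-.2755,.048,[.03,.026],[0,0]).tolist())
    print(c,"recv",fit(c,g,.604,.107,.094,[.03,.026],[0,0]).tolist())
    print(c,"turret",fit(c,g,.583,-.06,.08,[.052],[-1]).tolist())
go(.607,.107,.15,105.5)
E
```

```text
top pan [[42.9894, 0.4097, -0.2745], [42.4887, 0.4107, -0.2745], [41.6576, 0.4097, -0.2755], [41.6492, 0.4087, -0.2745]]
top recv [[43.1206, 0.606, 0.107], [42.3246, 0.606, 0.108], [41.9143, 0.607, 0.107], [41.424, 0.606, 0.106]]
top turret [[21.5799, 0.581, -0.059], [21.2191, 0.58, -0.059], [21.1435, 0.581, -0.058], [20.8129, 0.58, -0.058]]
scene pan [[37.7324, 0.4147, -0.2745], [37.7248, 0.4157, -0.2755], [37.7232, 0.4167, -0.2775], [37.6806, 0.4167, -0.2765]]
scene recv [[40.3465, 0.611, 0.105], [39.9309, 0.611, 0.106], [39.858, 0.612, 0.105], [39.7502, 0.612, 0.107]]
scene turret [[12.7278, 0.583, -0.06], [12.72, 0.582, -0.06], [12.5865, 0.581, -0.06], [12.4275, 0.584, -0.06]]
t 8.83 pos [ 0.4054 -0.2732  0.143 ] rot [-179.6    -0.46  105.46] q [-34.   -3.5  -4.5  89.6  -0.   40.6] open 0.0592 F [-0.9 -0.3 -2. ]
shift cm [31.27 29.56 -0.65] turn [-0.0069 -0.008  -0.0007]
```

Robot-centred pan vs. fit gives biases: top (+1,+1) mm, scene (+6,0) mm. Both cameras then put the receiver at (0.605, 0.106) and the sleeve axis at about (0.5795, −0.061). The spacing comes out at 0.169 m against 0.170 expected. Carrying.

```bash
python3 -m pendant '[[[2.8,2.7,-0.5,-0.007,-0.008,0,40],[2.8,2.7,0,0,0,0,40],[2.8,2.7,0,0,0,0,40],[2.8,2.7,0,0,0,0,40],[2.8,2.7,0,0,0,0,40]]]'; python3 -m pendant '[[[2.8,2.7,0,0,0,0,40],[2.8,2.7,0,0,0,0,40],[2.8,2.7,0,0,0,0,40],[2.8,2.7,0,0,0,0,40],[2,1.9,0,0,0,0,40]]]'; python3 -m pendant '[[[0,0,0,0,0,0,40],[0,0,0,0,0,0,40]]]'; python3 -c "
from h import *
go(.605,.106,.12,100)"
```

```text
time: 9.25
ee_pos: [0.4988, -0.1031, 0.1474]
tcp_rot: [-180.0, 0.1, 104.7]
wrist_force: [1.0, -0.7, -1.5]
opening: 0.0589
time: 9.67
ee_pos: [0.5917, 0.0675, 0.1464]
tcp_rot: [180.0, 0.1, 104.7]
wrist_force: [0.1, -1.5, -2.1]
opening: 0.0589
time: 9.83
ee_pos: [0.5934, 0.0735, 0.1445]
tcp_rot: [-179.9, 0.0, 105.1]
wrist_force: [0.1, 0.3, -2.1]
opening: 0.059
t 9.83 pos [0.5934 0.0735 0.1445] rot [-1.7994e+02  4.0000e-02  1.0507e+02] q [ 7.1 10.9 10.8 90.  -0.  82. ] open 0.0590 F [ 0.1  0.3 -2.1]
shift cm [2.84 1.97 2.45] turn [-0.0011  0.0007  0.0886]
```

```bash
python3 -m pendant '[[[1.5,1,1.5,0,0,0,40],[1.3,1,1.5,0,0,0,40],[0,0,1,0,0,0,40],[0,0,0,0,0,0,40]]]'; python3 -m pendant '[[[0,0,0,0,0,0,40]]]';python3 - <<'E'
from h import *
go(.605,.106,.1,105)
o=bot.get_obs()["ee_pos"]
for c in("scene",):
    im=bot.camera(c);im=cv2.resize(im[150:280,220:360],None,fx=5,fy=5,interpolation=cv2.INTER_CUBIC)
    cv2.imwrite("pics/hover.png",im[:,:,::-1])
E
```

```text
time: 10.17
ee_pos: [0.6058, 0.1058, 0.102]
tcp_rot: [-179.9, 0.1, 105.0]
wrist_force: [-1.6, -0.6, -2.8]
opening: 0.0588
time: 10.25
ee_pos: [0.6053, 0.1054, 0.1014]
tcp_rot: [-179.8, 0.1, 105.0]
wrist_force: [-0.3, 0.0, -1.3]
opening: 0.0593
t 10.25 pos [0.6053 0.1054 0.1014] rot [-1.7985e+02  7.0000e-02  1.0500e+02] q [ 9.9 13.1  8.7 85.7 -0.1 84.9] open 0.0593 F [-0.3  0.  -1.3]
shift cm [ 0.07 -0.01  0.14] turn [-0.0027  0.0012  0.    ]
```

View pics/hover.png

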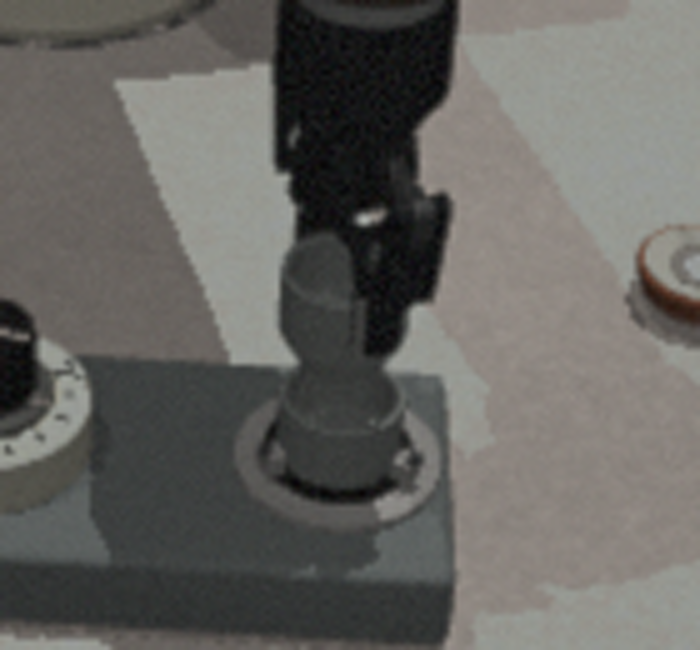

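Hover crop: pan left edge x=280 and receiver 280–405, so they are aligned, with the foot just above the mouth. Lowering with force checks.

```bash
python3 -m pendant '[[[0,0,0.7,-0.003,0,0,40],[0,0,0.5,0,0,0,40],[0,0,0.5,0,0,0,40],[0,0,0.4,0,0,0,40],[0,0,0,0,0,0,40]]]'; python3 -c "
from h import *
go(.605,.106,.064,105)"
```

```text
time: 10.72
ee_pos: [0.6056, 0.1027, 0.0806]
tcp_rot: [179.8, 0.1, 104.8]
wrist_force: [-0.4, 0.6, -1.7]
opening: 0.0589
t 10.72 pos [0.6056 0.1027 0.0806] rot [1.7982e+02 1.1000e-01 1.0482e+02] q [ 9.7 12.8  6.  83.  -0.1 84.9] open 0.0589 F [-0.4  0.6 -1.7]
shift cm [0.33 0.02 1.66] turn [ 0.0032  0.0019 -0.0032]
```

```bash
python3 -m pendant '[[[0.3,0,0,0.003,0.002,0,40],[0,0,0,0,0,0,40],[0,0,0,0,0,0,40]]]'; python3 -c "
from h import *
go(.605,.106,.064,105)"
```

```text
time: 10.97
ee_pos: [0.6047, 0.1057, 0.0807]
tcp_rot: [-180.0, -0.0, 104.8]
wrist_force: [0.4, -0.5, -1.1]
opening: 0.0592
t 10.97 pos [0.6047 0.1057 0.0807] rot [-1.8000e+02 -2.0000e-02  1.0479e+02] q [ 9.9 13.   6.2 83.2  0.  85.1] open 0.0592 F [ 0.4 -0.5 -1.1]
shift cm [0.02 0.04 1.67] turn [-0.     -0.0003 -0.0036]
```

```bash
python3 -m pendant '[[[0,0,0.3,0,0,0,40],[0,0,0.3,0,0,0,40],[0,0,0,0,0,0,40]]]'; python3 -m pendant '[[[0,0,0.3,0,0,0,40],[0,0,0.2,0,0,0,40],[0,0,0,0,0,0,40]]]'; python3 -c "
from h import *
go(.605,.106,.064,105)"
```

```text
time: 11.22
ee_pos: [0.6056, 0.1061, 0.0752]
tcp_rot: [179.9, -0.0, 104.8]
wrist_force: [1.3, 0.4, -2.3]
opening: 0.0591
time: 11.47
ee_pos: [0.6067, 0.1066, 0.0705]
tcp_rot: [179.7, -0.0, 104.8]
wrist_force: [1.3, -0.3, -1.3]
opening: 0.0591
t 11.47 pos [0.6067 0.1066 0.0705] rot [ 1.7972e+02 -3.0000e-02  1.0484e+02] q [ 9.9 13.   5.1 81.8  0.1 85.1] open 0.0591 F [ 1.3 -0.3 -1.3]
shift cm [-0.02 -0.18  0.65] turn [ 0.0049 -0.0005 -0.0029]
```

```bash
python3 -m pendant '[[[0,0,0.25,0.005,0,0,40],[0,0,0.2,0,0,0,40],[0,0,0,0,0,0,40]]]'; python3 -m pendant '[[[0,0,0.15,0,0,0,40],[0,0,0.1,0,0,0,40],[0,0,0,0,0,0,40]]]'; python3 -c "
from h import *
go(.605,.106,.064,105)"
```

```text
time: 11.72
ee_pos: [0.6066, 0.1066, 0.0653]
tcp_rot: [-180.0, -0.0, 104.8]
wrist_force: [2.0, 0.5, -1.2]
opening: 0.059
time: 11.97
ee_pos: [0.6067, 0.1065, 0.0643]
tcp_rot: [180.0, -0.0, 104.8]
wrist_force: [2.5, 0.1, -2.8]
opening: 0.0591
t 11.97 pos [0.6067 0.1065 0.0643] rot [ 1.7999e+02 -1.0000e-02  1.0483e+02] q [10.  13.4  4.9 81.5  0.  85.1] open 0.0591 F [ 2.5  0.1 -2.8]
shift cm [-0.01 -0.18  0.03] turn [ 0.0003 -0.0003 -0.003 ]
```

```bash
python3 -m pendant '[[[0,0,0.2,0,0,0,40],[0,0,0,0,0,0,40]]]'; python3 -m pendant '[[[0,0,0.2,0,0,0,40],[0,0,0.1,0,0,0,40]]]'
```

```text
time: 12.13
ee_pos: [0.6068, 0.1065, 0.0645]
tcp_rot: [179.9, -0.0, 104.8]
wrist_force: [1.0, 0.7, -2.9]
opening: 0.0593
time: 12.3
ee_pos: [0.607, 0.1065, 0.0641]
tcp_rot: [179.7, 0.0, 104.8]
wrist_force: [-3.3, -0.3, 6.6]
opening: 0.0592
```

Seated at the expected z of 0.064 with upward force. Release and retreat upward.

```bash
python3 -m pendant '[[[0,0,-0.05,0.005,0,0,100],[0,0,0,0,0,0,100],[0,0,0,0,0,0,100],[0,0,0,0,0,0,100],[0,0,0,0,0,0,100]]]'; python3 -m pendant '[[[0,0,-1,0,0,0,100],[0,0,-2,0,0,0,100],[0,0,-3,0,0,0,100],[0,0,-4,0,0,0,100],[0,0,-2,0,0,0,100]]]'; python3 - <<'E'
from h import *
go(.5795,-.061,.15,100)
im=bot.camera("scene");g=cv2.cvtColor(im,cv2.COLOR_RGB2GRAY)
for z in(.122,.125,.128,.131,.134): print(z,fit("scene",g,.612,.1065,z,[.03,.026],[0,0],.006)[0])
a=cv2.resize(im[170:290,180:330],None,fx=5,fy=5,interpolation=cv2.INTER_CUBIC)
cv2.imwrite("pics/nest.png",a[:,:,::-1])
E
```

```text
time: 12.72
ee_pos: [0.6067, 0.1062, 0.0637]
tcp_rot: [-179.9, 0.0, 104.8]
wrist_force: [0.3, -0.8, -0.3]
opening: 0.0853
time: 13.13
ee_pos: [0.6033, 0.1057, 0.183]
tcp_rot: [-179.2, -0.0, 104.8]
wrist_force: [0.4, 0.2, 1.2]
opening: 0.0855
t 13.13 pos [0.6033 0.1057 0.183 ] rot [-1.7917e+02 -3.0000e-02  1.0481e+02] q [10.  14.5 19.3 95.6 -0.  85.1] open 0.0855 F [0.4 0.2 1.2]
shift cm [-15.5   -6.52   3.38] turn [-0.0145  0.0001  0.084 ]
0.122 [34.1545  0.606   0.1055]
0.125 [40.3906  0.606   0.1045]
0.128 [40.7441  0.608   0.1055]
0.131 [40.8908  0.612   0.1045]
0.134 [40.8735  0.616   0.1035]
```

View pics/nest.png

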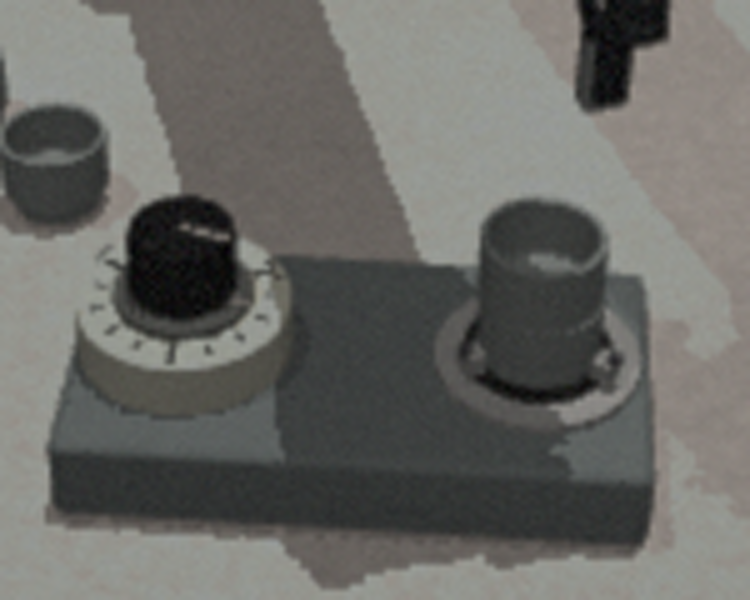

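The crop shows the pan nested square and level in the receiver (12 pictures viewed, so numeric checks only from here). The pointer line on the grip runs (216,216)→(226,218). Going to the sleeve and working out the pointer value.

```bash
python3 -m pendant '[[[-3.1,-1.3,0,-0.0145,0,0,100],[-3.1,-1.3,0,0,0,0,100],[-3.1,-1.3,0,0,0,0,100],[-3.1,-1.3,0,0,0,0,100],[-3.1,-1.3,0,0,0,0,100]]]'; python3 -m pendant '[[[0,0,0,0,0,-0.12,100],[0,0,0,0,0,-0.12,100],[0,0,0,0,0,-0.12,100],[0,0,0,0,0,-0.12,100],[0,0,0,0,0,-0.12,100]]]'; python3 -m pendant '[[[0,0,0,0,0,-0.12,100],[0,0,0,0,0,-0.12,100],[0,0,0,0,0,-0.12,100],[0,0,0,0,0,-0.12,100],[0,0,0,0,0,-0.12,100]]]';python3 -m pendant '[[[0,0,0,0,0,-0.12,100],[0,0,0,0,0,-0.12,100],[0,0,0,0,0,0,100]]]'; cat >> h.py <<'E'
def val(v): # direction on table -> dial value, shaker yaw -8.7
    a=np.degrees(np.arctan2(v[1],v[0]))+8.7; return 5-(((a+180)%360)-180)/24
E
python3 - <<'E'
from h import *
go(.58,-.061,.062,194)
a,b=ray("top",(285.3,136.7),.122),ray("top",(295.8,140),.122);print("top line",val((a-b)[:2]))
a,b=ray("scene",(216,215.6),.122),ray("scene",(226.4,217.6),.122);print("scene line",val((b-a)[:2]))
E
```

```text
time: 13.6
ee_pos: [0.583, -0.0598, 0.1918]
tcp_rot: [179.3, 0.0, 105.4]
wrist_force: [-0.3, -0.0, -0.3]
opening: 0.0853
time: 14.02
ee_pos: [0.5814, -0.0685, 0.1954]
tcp_rot: [179.4, 0.6, 140.5]
wrist_force: [-0.6, 0.5, 0.5]
opening: 0.0854
time: 14.43
ee_pos: [0.5811, -0.069, 0.1985]
tcp_rot: [179.9, 0.9, 176.3]
wrist_force: [-0.5, 0.9, 0.2]
opening: 0.0852
time: 14.68
ee_pos: [0.581, -0.069, 0.2003]
tcp_rot: [-179.8, 1.0, -169.0]
wrist_force: [0.1, 0.3, 0.8]
opening: 0.0855
t 14.68 pos [ 0.581  -0.069   0.2003] rot [-179.84    0.98 -169.05] q [ -6.9   8.8  14.7  94.8   0.1 -17.8] open 0.0855 F [0.1 0.3 0.8]
shift cm [ 0.18  0.85 13.83] turn [-0.0033  0.0171 -0.0532]
top line 1.6918833889085412
scene line 1.7624005790324824
```

Both lines read about 1.7, so notch 2 and a turn of about 144° is needed. Descending onto the sleeve.

```bash
python3 -m pendant '[[[0.2,0.85,2,-0.003,0.017,0,100],[0,0,3,0,0,0,100],[0,0,3,0,0,0,100],[0,0,1,0,0,0,100],[0,0,0,0,0,0,100]]]';  python3 -m pendant '[[[0,0,0,0,0,0,100]]]'; python3 -c "
from h import *
go(.58,-.061,.062,194)"
```

```text
time: 15.1
ee_pos: [0.5791, -0.061, 0.1116]
tcp_rot: [-179.9, 0.3, -170.1]
wrist_force: [-0.2, -0.2, 0.6]
opening: 0.0852
time: 15.18
ee_pos: [0.5789, -0.0609, 0.112]
tcp_rot: [-179.9, 0.3, -170.3]
wrist_force: [0.1, -0.5, 0.8]
opening: 0.0855
t 15.18 pos [ 0.5789 -0.0609  0.112 ] rot [-179.92    0.27 -170.25] q [ -6.    8.2   4.1  85.7   0.  -15.8] open 0.0855 F [ 0.1 -0.5  0.8]
shift cm [-0.09 -0.02  5.  ] turn [-0.0015  0.0047 -0.0742]
```

```bash
python3 -m pendant '[[[-0.1,0,1.5,-0.001,0.005,0,100],[0,0,1.5,0,0,0,100],[0,0,1,0,0,0,100],[0,0,0,0,0,0,100],[0,0,0,0,0,0,100]]]'; python3 -c "
from h import *
go(.58,-.061,.062,190)"
```

```text
time: 15.6
ee_pos: [0.5832, -0.0613, 0.075]
tcp_rot: [-179.9, 0.4, -170.5]
wrist_force: [0.4, -0.3, 0.1]
opening: 0.0853
t 15.60 pos [ 0.5832 -0.0613  0.075 ] rot [-179.87    0.37 -170.5 ] q [ -6.    8.8   0.8  81.6  -0.  -15.5] open 0.0853 F [ 0.4 -0.3  0.1]
shift cm [0.32 0.09 1.3 ] turn [-0.0023  0.0064 -0.0087]
```

```bash
python3 -m pendant '[[[0.3,0.1,0.6,-0.002,0.006,0,100],[0,0,0.5,0,0,0,100],[0.1,0,0,0,0,0,100],[0,0,0,0,0,0,100]]]'; python3 -m pendant '[[[0,0,0,0,0,0,30],[0,0,0,0,0,0,30],[0,0,0,0,0,0,30],[0,0,0,0,0,0,30],[0,0,0,0,0,0,30]]]' 20;python3 -m pendant '[[[0,0,0,0,0,0,30],[0,0,0,0,0,0,30],[0,0,0,0,0,0,30]]]'; python3 -c "
from h import *
go(.58,-.061,.062,190)
print(bot.get_obs()['torque'])"
```

```text
time: 15.93
ee_pos: [0.5798, -0.0611, 0.065]
tcp_rot: [-180.0, 0.1, -170.5]
wrist_force: [-0.2, 0.3, -0.1]
opening: 0.0855
time: 16.35
ee_pos: [0.5799, -0.0606, 0.066]
tcp_rot: [180.0, 0.2, -170.5]
wrist_force: [-0.0, -0.8, -2.3]
opening: 0.0493
time: 16.6
ee_pos: [0.5799, -0.0606, 0.066]
tcp_rot: [-180.0, 0.2, -170.5]
wrist_force: [-0.2, 1.5, -0.3]
opening: 0.0492
t 16.60 pos [ 0.5799 -0.0606  0.066 ] rot [-179.99    0.18 -170.51] q [ -6.    8.7  -0.3  80.8   0.  -15.5] open 0.0492 F [-0.2  1.5 -0.3]
shift cm [ 0.   -0.04  0.4 ] turn [-0.0002  0.0031 -0.0089]
[ 0.15824239  0.06632381 -0.03568576]
```

Gripped at 49 mm. Turning clockwise 144° (yaw 189.5 → 45.5).

```bash
python3 -m pendant '[[[0,0,0,0,0,0,30],[0,0,0,0,0,0.06,30],[0,0,0,0,0,0.12,30],[0,0,0,0,0,0.12,30],[0,0,0,0,0,0.12,30]]]' 70; python3 -m pendant '[[[0,0,0,0,0,0.12,30],[0,0,0,0,0,0.12,30],[0,0,0,0,0,0.12,30],[0,0,0,0,0,0.12,30]]]'; python3 -c "
from h import *
go(.58,-.061,.066,45.5)
print(bot.get_obs()['torque'])
for c in('scene','top'):
  bot.camera(c)
  for m in bot.mark_of(c,'sleeve_mark')[:2]: print(c,m['confidence'],val(ray(c,m['uv'],.086)[:2]-[.58,-.061]))"
```

```text
time: 17.02
ee_pos: [0.5799, -0.0601, 0.0664]
tcp_rot: [179.9, 0.2, 164.8]
wrist_force: [0.0, 4.3, -0.1]
opening: 0.0475
time: 17.35
ee_pos: [0.5802, -0.0596, 0.0663]
tcp_rot: [179.8, 0.1, 136.1]
wrist_force: [0.5, 2.5, 0.0]
opening: 0.0478
t 17.35 pos [ 0.5802 -0.0596  0.0663] rot [1.7979e+02 8.0000e-02 1.3615e+02] q [-5.9  8.7 -0.3 80.8  0.1 37.9] open 0.0478 F [0.5 2.5 0. ]
shift cm [-0.09 -0.11  0.03] turn [ 0.004  -0.0018  1.5821]
[0.16235351 0.10379075 0.24342067]
scene 0.64 0.6889243699651599
scene 0.61 4.106761999446409
top 0.42 4.3573778394278335
```

```bash
python3 -m pendant '[[[0,0,0,0.004,-0.002,0.12,30],[0,0,0,0,0,0.12,30],[0,0,0,0,0,0.12,30],[0,0,0,0,0,0.12,30],[0,0,0,0,0,0.12,30]]]'; python3 -m pendant '[[[0,0,0,0,0,0.12,30],[0,0,0,0,0,0.12,30],[0,0,0,0,0,0.12,30],[0,0,0,0,0,0.12,30],[0,0,0,0,0,0.12,30]]]'; python3 -c "
from h import *
go(.58,-.061,.066,45.5)
print(bot.get_obs()['torque'])"
```

```text
time: 17.97
ee_pos: [0.5807, -0.0593, 0.0663]
tcp_rot: [179.9, 0.2, 102.5]
wrist_force: [0.9, 1.6, 0.6]
opening: 0.0481
time: 18.38
ee_pos: [0.5815, -0.0593, 0.0663]
tcp_rot: [179.7, -0.0, 67.6]
wrist_force: [2.7, 1.2, 1.1]
opening: 0.0476
t 18.38 pos [ 0.5815 -0.0593  0.0663] rot [ 1.7974e+02 -2.0000e-02  6.7590e+01] q [-5.800e+00  8.800e+00 -2.000e-01  8.070e+01 -1.000e-01  1.066e+02] open 0.0476 F [2.7 1.2 1.1]
shift cm [-0.22 -0.07  0.03] turn [ 0.0045 -0.0012  0.3855]
[0.27392672 0.17500742 0.36897965]
```

```bash
python3 -m pendant '[[[0,0,0,0.004,0,0.12,30],[0,0,0,0,0,0.12,30],[0,0,0,0,0,0.1,30],[0,0,0,0,0,0.03,30],[0,0,0,0,0,0,30]]]'; python3 -c "
from h import *
go(.58,-.061,.066,45.5)
print(bot.get_obs()['torque'])"
```

```text
time: 18.8
ee_pos: [0.5819, -0.0594, 0.0664]
tcp_rot: [180.0, -0.1, 46.1]
wrist_force: [-0.3, 1.9, 0.6]
opening: 0.0477
t 18.80 pos [ 0.5819 -0.0594  0.0664] rot [ 1.7998e+02 -8.0000e-02  4.6060e+01] q [-5.900e+00  9.100e+00  1.000e-01  8.100e+01  1.000e-01  1.281e+02] open 0.0477 F [-0.3  1.9  0.6]
shift cm [-0.24 -0.02  0.03] turn [ 0.0003 -0.0015  0.0097]
[ 0.42058402  0.11613533 -0.20190989]
```

Release, rise, and check the pointer numerically.

```bash
python3 -m pendant '[[[0,0,0,0,0,0.01,100],[0,0,0,0,0,0,100],[0,0,0,0,0,0,100],[0,0,0,0,0,0,100],[0,0,0,0,0,0,100]]]'; python3 -m pendant '[[[0,0,-1,0,0,0,100],[0,0,-2,0,0,0,100],[0,0,-4,0,0,0,100],[0,0,-4,0,0,0,100],[-3,0,-2,0,0,0,100]]]';python3 -m pendant '[[[-4,0,0,0,0,0,100],[-4,0,0,0,0,0,100],[-4,0,0,0,0,0,100],[-4,0,0,0,0,0,100],[0,0,0,0,0,0,100]]]';  python3 - <<'E'
from h import *
go(.58,-.061,.2,45.5)
ax=np.array([.58,-.061])
for c in('scene','top'):
  im=bot.camera(c);cv2.imwrite(f"pics/end_{c}.png",im[:,:,::-1])
  for m in bot.mark_of(c,'sleeve_mark')[:2]: print(c,m['confidence'],m['uv'],val(ray(c,m['uv'],.086)[:2]-ax))
  g=cv2.cvtColor(im,cv2.COLOR_RGB2GRAY)
  b=[.006,0] if c=='scene' else [.001,.001]
  x,y=ax+b
  # bright line on grip top, radius 8..20 mm at z=.122; sample brightness by angle
  v=[]
  for k in np.arange(0,10.01,.25):
    a=np.radians((5-k)*24-8.7); r=np.arange(.006,.021,.001)
    q=proj2(c,np.c_[x+r*np.cos(a),y+r*np.sin(a),np.full(len(r),.122)]).astype(np.float32)
    v.append((round(float(cv2.remap(g,q[:,0][None],q[:,1][None],cv2.INTER_LINEAR).mean()),1),k))
  print(c,sorted(v,reverse=True)[:6])
  print("pan rim",fit(c,g,.6067+b[0],.1065+b[1],.128,[.03,.026],[0,0],.006)[0])
E
```

```text
time: 19.22
ee_pos: [0.5818, -0.0604, 0.0662]
tcp_rot: [179.9, -0.0, 46.1]
wrist_force: [0.1, -0.7, 0.0]
opening: 0.0857
time: 19.63
ee_pos: [0.5591, -0.0798, 0.1965]
tcp_rot: [-179.6, 0.3, 46.4]
wrist_force: [1.9, -0.1, 0.7]
opening: 0.0851
time: 20.05
ee_pos: [0.4456, -0.2013, 0.2093]
tcp_rot: [179.6, 0.0, 46.7]
wrist_force: [-0.3, -0.0, -0.0]
opening: 0.0853
t 20.05 pos [ 0.4456 -0.2013  0.2093] rot [1.796e+02 3.000e-02 4.672e+01] q [-24.2  -3.5   2.8  96.   -0.2 109.1] open 0.0853 F [-0.3 -0.  -0. ]
shift cm [19.43  0.15  0.93] turn [0.007  0.0004 0.0212]
scene 0.68 [203.5, 226.1] 8.573028742225393
scene [(78.4, np.float64(8.5)), (70.2, np.float64(8.75)), (64.5, np.float64(8.25)), (63.3, np.float64(9.0)), (57.5, np.float64(9.25)), (51.3, np.float64(9.5))]
pan rim [45.0391  0.6107  0.1035]
top 0.56 [309.0, 136.7] 7.466735442442339
top [(63.5, np.float64(8.0)), (56.9, np.float64(7.75)), (49.3, np.float64(8.25)), (38.1, np.float64(7.5)), (34.3, np.float64(8.5)), (25.8, np.float64(7.25))]
pan rim [43.768   0.6047  0.1065]
```

```bash
python3 - <<'E'
from h import *
for n in("","end_"):
 for c in('scene','top'):
  g=cv2.imread(f"pics/{n}{c}.png",0)
  for z in (.122,):
   best=[]
   for x in np.arange(.574,.5925,.001):
    for y in np.arange(-.065,-.055,.001):
     pass
  _,x,y=fit(c,g,.581,-.06,.122,[.025],[1],.010)[0]
  v=[]
  for k in np.arange(-2,12.01,.1):
    a=np.radians((5-k)*24-8.7); r=np.arange(.003,.021,.001)
    q=proj2(c,np.c_[x+r*np.cos(a),y+r*np.sin(a),np.full(len(r),.122)]).astype(np.float32)
    v.append((round(float(cv2.remap(g,q[:,0][None],q[:,1][None],cv2.INTER_LINEAR).mean()),1),round(k,1)))
  # PCA of bright pixels in the grip-top disc, on the table plane
  u=proj(c,(x,y,.122)); P_=[]
  for r in range(int(u[1])-9,int(u[1])+10):
   for s in range(int(u[0])-10,int(u[0])+11):
    w=ray(c,(s,r),.122)[:2]-[x,y]
    if np.hypot(*w)<.022: P_.append((*w,float(g[r,s])))
  P_=np.array(P_);wt=np.clip(P_[:,2]-np.median(P_[:,2])-20,0,None);C=np.cov(P_[:,:2].T,aweights=wt);d=np.linalg.eigh(C)[1][:,1];m=np.average(P_[:,:2],axis=0,weights=wt)
  d*=np.sign(d@m)
  print(n,c,x,y,sorted(v,reverse=True)[:3],"pca",val(d))
E
```

```text
scene 0.589 -0.061 [(66.0, np.float64(0.6)), (65.6, np.float64(0.7)), (64.9, np.float64(0.5))] pca 1.99847733124615
 top 0.577 -0.058 [(51.6, np.float64(2.8)), (50.9, np.float64(2.7)), (50.6, np.float64(2.9))] pca 2.0316324747578562
end_ scene 0.589 -0.061 [(65.1, np.float64(8.9)), (64.2, np.float64(9.0)), (61.9, np.float64(9.1))] pca 7.955746469029467
end_ top 0.577 -0.058 [(52.6, np.float64(7.4)), (51.8, np.float64(7.3)), (50.2, np.float64(7.5))] pca 8.017961431875092
```

The centre-independent line direction (PCA) gives 2.00 and 2.03 at the start, and 7.96 and 8.02 now. The sleeve is at 8 and the arm is clear, so I'm handing in.

```bash
python3 -m pendant '[[[0,0,0,0,0,0,100],[0,0,0,0,0,0,100],[0,0,0,0,0,0,100]]]'; python3 -c "
from workcell import bot
print(bot.job_done())"
```

```text
time: 20.5
ee_pos: [0.4516, -0.195, 0.2074]
tcp_rot: [179.8, -0.0, 47.2]
wrist_force: [0.1, 0.1, -0.6]
opening: 0.0854
the job is handed in; nothing more can be done
None
```

The farthest pan is nested in the receiver and released, and after that the timer sleeve was turned from 2 to 8 and let go. I handed the job in at about 20.5 s; no verdict was reported.

**Pan:** I centred it with two grips at right angles before lifting. It seated at the expected height, with upward force on the wrist. The close-up after release showed it square and level. The bias-corrected rim fits of pan and receiver agree within about 2.5 mm.

**Sleeve:** I gripped it at 49 mm and turned it about 143° clockwise in one grip. The direction of the pointer line read 2.00 (scene) and 2.03 (top) at the start, and 7.96 and 8.02 at the end.

**Other checks:**
- **Pointer readings that disagreed:** the readings that depend on the assumed sleeve centre were less consistent. The network's pointer mark gave 8.6 (scene) and 7.5 (top), and the brightness scans gave between 7.4 and 8.9.
- **Finger height:** the open fingertips measured about 40 mm above the reported tool point, not the stated 13 mm. I corrected grip heights for this using the images.
- **Bystanders:** the dish, agate and hygrometer were not re-measured at the end. The arm's path stayed clear of them.

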